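Let the van past the spring stop

TASK

The brown van stands on the raised track, held back by a spring stop across the rails. With the fingertips press down the long spring bar beside the track so that the stop drops, and while holding it down gently push the van along the rails until both its axles have passed the stop; then let the bar spring right up again behind it. Do not force the van or lift it, leave it standing on the rails, and leave the bottles and the tin where they are.

Things in the scene. Friction and masses are not known exactly. Their poses are not given: they have to be found in the camera images.
- cassette: Raised track, fixed to the worktop: plywood with two aluminium rails. Origin: underside, on the track's centreline, below the stop. x: across the track, away from the robot; y: along it, the way the van must go (about to the robot's left); z up. Rails' top 30 mm up, y = -200 to +215 mm. Kerbs 15.5 to 17.5 mm off the centreline, 36 mm up, guide the wheels (1.5 mm play).
- track_end (a point): Middle of the top of the plywood end block that closes the track, 45 mm up, 44 mm wide, y = +215 to +225 mm in the cassette's frame. The van's buffers meet it when the van's middle is about 135 mm past the stop.
- bar_top (a point): Middle of the top face of the steel press bar, beside the track on the robot's side, parallel to it, 26 mm wide, 250 mm long. In the cassette's frame: x = -53 to -27 mm, y = -245 to +5 mm (this point x = -40, y = -120), top 54 mm up when released, 42 mm when fully down. The point moves with the bar.
- stop_top (a point): Middle of the top edge of the stop, a steel plate in one piece with the bar and moving with it: 29 mm wide across the rails, 7 mm thick along them, on the centreline at y = 0 of the cassette's frame. It stands 9 mm above the rails when the bar is released and is 3 mm below them when the bar is fully down.
- stop_bar (a joint): How far bar and stop are pressed down: 0 (released, up) to 0.012 m (fully down). A spring pushes up, about 3.5 N at 0 and 8 N fully down. At less than 9 mm the stop still stands above the rails. The bar may be pressed anywhere along its length; fingers may slide along it while pressing.
- van: Brown covered model van with grey roof, loose on the rails, about 0.12 kg, 46 wide, 164 long, 65 mm high; slides easily. Origin: its middle, on the centreline, 1.5 mm below the rails' top; y lengthwise. Body 20 mm to either side (roof 23), ends 67 mm from the middle, 20 to 58 mm above the origin. At the start its middle is 55 to 90 mm before the stop, its rear end (pushed) at -y.
- van_rear (a point): Point on the van's rear buffers, on its centreline, 80 mm behind its middle, 18 mm above its origin. Buffers and coupling fill 14 mm to either side and 12 to 24 mm above the origin; a thin hook reaches 2 mm further.
- van_rear_axle (a point): Middle of the van's rear axle, 35 mm behind its middle (the front axle is 35 mm before it), 9 mm above its origin; wheels 15 mm across. The wheels are clear of the stop when the van's middle is more than 46 mm past it.
- oil_bottle: Bystander: small oil bottle with a red nozzle, 25 mm across, 85 mm high, loose on the worktop beyond one end of the track. Origin: centre of its underside.
- glue_bottle: Bystander: white glue bottle with a blue cap, 32 mm across, 83 mm high, loose on the worktop beyond one end of the track. Origin: centre of its underside.
- screw_tin: Bystander: flat round tin, 54 mm across, 21 mm high, loose on the worktop beyond one end of the track. Origin: centre of its underside.

How it is judged:
On the way, in this order (a step that is already met when the one before it is completed fails the run):
1. the bar is pressed down while the van still stands before the stop (value of joint stop_bar above 0.0085 m and y of van in the frame of cassette below -0.04 m), for 0.1 s.
2. the van's rear axle reaches the stop with the bar still held down (value of joint stop_bar above 0.006 m and y of van in the frame of cassette above 0.03 m), for 0.02 s.
At the end, for the whole second after the job is handed in: The bar has sprung up (pressed less than 1.5 mm) and the van stands still and upright on the rails beyond the stop: its middle 44 to 140 mm past the stop, within 5 mm of the centreline, in line with the track to 0.1 rad, not raised more than 3.5 mm (value of joint stop_bar below 0.0015 m and y of van in the frame of cassette between 0.044 and 0.14 m and x of van in the frame of cassette between -0.005 and 0.005 m and z of van in the frame of cassette between 0.025 and 0.032 m and angle between the y axis of van and the y axis of cassette, either way round below 0.1 rad and angle between van's own z axis and vertical below 0.08 rad and linear speed of van below 0.01 m/s); the robot touches nothing.
It fails at once if the bar is let up while the stop is between the van's axles (y of van in the frame of cassette between -0.02 and 0.02 m and value of joint stop_bar below 0.004 m).
It fails at once if the van is lifted off the rails (more than 10 mm) (z of van in the frame of cassette above 0.0385 m).
It fails at once if the van is tipped (angle between van's own z axis and vertical above 0.3 rad).
It fails at once if a bottle or the tin is moved by more than 20 mm (distance of any of oil_bottle, glue_bottle, screw_tin from where it was at the start of the episode above 0.02 m).
It fails at once if the van is forced (the fingers press on it with over 15 N) (contact force between the fingers and van above 15 N).
It also fails if it takes over 40 s, if anything falls off the work surface, if the arm or the gripper's body presses on something with over 40 N, if the wrist force passes 120 N, or if a joint passes its speed limit or range.

ROBOT

A 7-joint arm with a two-finger parallel gripper is mounted at the origin on a cart in front of the work surface, level with it; the furniture and walls round the work are solid. World frame = base frame: x ahead of the robot, y to its left, z up, the work surface at z = 0. Lengths are in m, angles in rad, forces in N, time in s.
With the tool pointing down it reaches from about 0.4 to 0.85 m from the base axis. Payload 10.4 kg.
Tool frame: the origin (TCP) lies at the very end of the fingers, on their centre line; the grasp point (between the pads) lies 19 mm behind it (grasp_offset is the distance from the TCP to the grasp point, in m); z points along the fingers, y is the line along which they close (so a half turn about z gives the same grasp; the last joint's range is limited). The gripper opens to 85 mm and grips with 20 to 120 N. Pads are 22 mm wide; open, the fingers measure 114 mm over their backs; the gripper's body (76 mm by 85 mm) begins 54 mm behind the grasp point. The pads swing forward as they close: fully open they stand 13 mm farther back than shut.
Start: joints at [1.305, 0.332, -0.065, 1.46, 0.022, 1.35, -0.088], TCP at [0.15, -0.607, 0.231] pointing down, gripper open.
Joint ranges: [-2.6, 2.6], [-0.5, 2.12], [-1.47, 1.34], [0.16, 2.42], [-1.27, 4.41], [0.06, 2.06], [-2.6, 2.6]. Speed limits (rad/s): [2.22, 2.22, 2.79, 2.79, 3.14, 3.14, 3.14].

INTERFACE

Orientations are given as a unit quaternion [x, y, z, w].
In Python, from workcell import * gives the robot as it stands.
- The arm moves only by the tool jog_arm, never from a script. Its argument "plan" is a list of rows, each a list of 3 entries, a list of its own where there are three numbers: the turn, a rotation vector about the tool's x, y, z in rad, then the shift along the tool's x, y, z in m, then the finger opening in m, from 0 to 0.0854. A call has 1 to 8 rows; each row is the pose to reach, as a shift and turn from the pose commanded when the call began, along the tool's axes at that moment; what a row does not reach only later rows make up. A row lasts 1/12 s, in which the tool goes at most 41.7 mm and 7.16 degrees, less where a joint would pass 70% of its speed; a pose out of reach is approached as far as the arm can. A call with a gripper value outside its range is refused whole. The fingers move at their own pace and stop on an object; "force" is the grip in N (left out, the last holds). Time passes only in rows, so rows that repeat a pose let the fingers close. It gives the time, the measured TCP pose, the force, the opening and the grip force at its end, in the units of the state.
- get_obs(): the state, without advancing time (a new reading comes with each control period).
- camera(name): name is "scene" or "top" or "wrist"; returns a dict with "img" (420x560x3 uint8, red, green, blue), "mtx" (3x3 intrinsics, pixels), "extrinsics" (4x4, takes a point from camera to world coordinates). Camera axes: x right, y down, z forward; pixel columns grow to the right and rows downward; lengths in m; the calibration is good to about 2 mm. A picture is of the moment at which its call begins. There is no depth.
- hand_in(): hands the job in; it is judged then, once.
The state is a dict: "clock": time; "joint_pos": joint angles; "joint_velocities": joint speeds; "tau": joint torques, N m; "position": TCP position; "ee_rot": TCP orientation; "ft_force": force on the tool from outside, world axes, zero at the start; "torque": the same for the moment, N m; "grip_width": opening from 0.0 (shut) to 1.0 (fully open); "grasp_force": force on a finger pad.
Only numpy, scipy, OpenCV 4.12 (cv2) and the standard library are available. Lean on these libraries where they do the work, as an engineer would, in place of code of your own. Each camera call takes 0.05 s, during which the arm holds its last target. There are 200 camera calls.

## Working session

There is one attempt and no reset: what is moved stays moved. The work goes in short steps, Python scripts to look and compute and a tool call to move; the robot and the scene stay as the last step left them, time stands still between calls to the robot, and variables do not carry over. Pictures are saved under pics/ and viewed, at most 13 in all, crops included, and the job is handed in when it is done.

Besides the shell and the picture viewer there is one more tool, called after ">>>" as name(argument=value, ...) on one line, values as JSON. jog_arm: Moves the arm, as the interface text tells. Its arguments: {"type":"object","properties":{"plan":{"type":"array"},"force":{"type":"number"}},"required":["plan"]}

```bash
mkdir -p pics
python3 - <<'E'
from workcell import *
import cv2,numpy as np
for n in ("scene","top"):
    c=camera(n); cv2.imwrite(f"pics/{n}0.png",c["img"][:,:,::-1]); np.savez(f"{n}0.npz",**c)
    print(n,np.round(c["mtx"],1).tolist(),np.round(c["extrinsics"],3).tolist())
print(get_obs())
E
```

```text
scene [[415.0, 0.0, 281.3], [0.0, 415.0, 207.9], [0.0, 0.0, 1.0]] [[-0.767, -0.337, 0.547, -0.105], [-0.642, 0.406, -0.651, 0.719], [-0.003, -0.85, -0.527, 0.616], [0.0, 0.0, 0.0, 1.0]]
top [[420.0, 0.0, 279.7], [0.0, 420.0, 214.1], [0.0, 0.0, 1.0]] [[0.023, -0.982, 0.186, 0.263], [-1.0, -0.024, -0.005, 0.043], [0.01, -0.186, -0.983, 1.204], [0.0, 0.0, 0.0, 1.0]]
{'clock': 0.1, 'joint_pos': array([ 1.30544084,  0.33281727, -0.06469863,  1.46084324,  0.02158555,
        1.34992514, -0.08852878]), 'joint_velocities': array([-0.00239059, -0.00110605,  0.00029828, -0.00321266, -0.00016423,
        0.00027153, -0.00035027]), 'tau': array([ 9.36548240e-04, -6.26748705e+01,  4.88211424e-02, -3.92429173e+01,
        1.62592542e-02,  6.96365852e-03, -1.33094201e-05]), 'position': array([ 0.15015531, -0.60634509,  0.23059685]), 'ee_rot': array([ 9.92643420e-01,  1.21072788e-01, -1.01132328e-04, -6.41204383e-04]), 'ft_force': array([-0.01059416, -0.43074925, -0.31479681]), 'torque': array([-0.0004692 , -0.02762513,  0.06532265]), 'grasp_force': 0.0, 'grip_width': 1.0011041225015294}
```

View pics/top0.png

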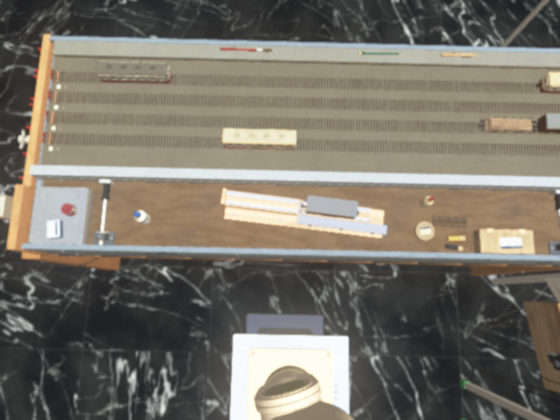

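View pics/scene0.png

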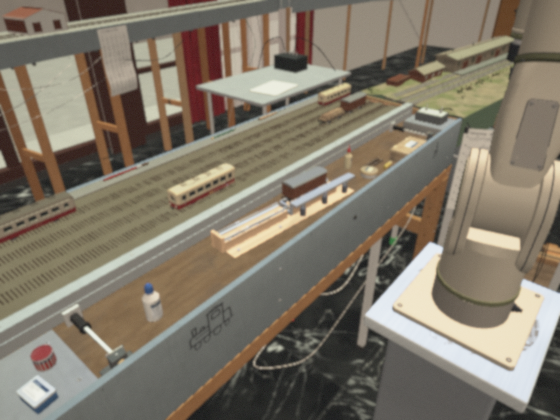

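The top view shows the track at columns 222–386, rows 190–237. The van's roof is near (332,206), the bar runs from about (298,220) to (386,230), and the end block is near (224,197). The glue bottle is at (140,216), the tin at (425,231) and the oil bottle at (429,200).

Run:
```python
import cv2,numpy as np
t=cv2.imread("pics/top0.png")[178:246,212:392]; s=cv2.imread("pics/scene0.png")[140:270,200:390]
cv2.imwrite("pics/topc.png",cv2.resize(t,None,fx=4.4,fy=4.4,interpolation=cv2.INTER_CUBIC))
cv2.imwrite("pics/scenec.png",cv2.resize(s,None,fx=4,fy=4,interpolation=cv2.INTER_CUBIC))
```

```text
(no output)
```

View pics/topc.png

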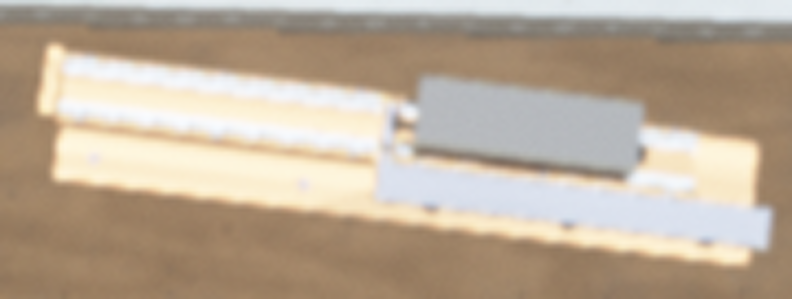

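View pics/scenec.png

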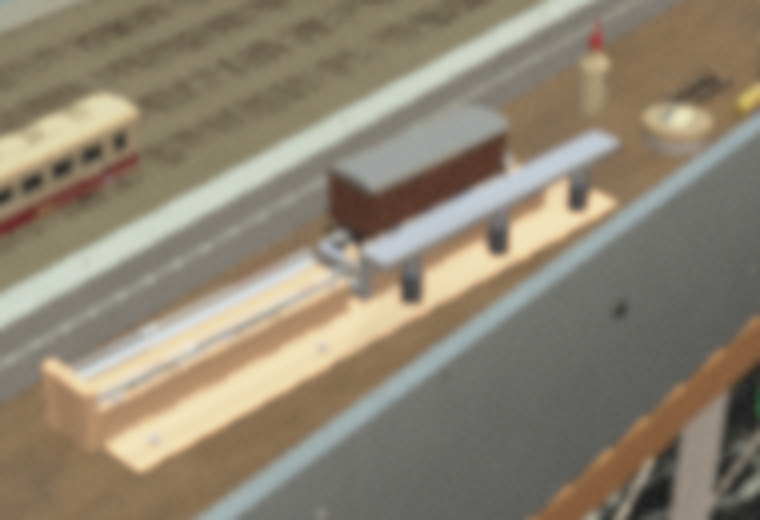

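The crops show the bar's corners at about (378,162), (376,198), (772,208) and (768,250) in the top crop. The roof spans (415,75) to (645,175) and the end block (40–65, 45–115). The van stands just before the stop at about (390,120).

```bash
cat > h.py <<'E'
import numpy as np, cv2
def plane(c,uv,z):
    E=c["extrinsics"]; uv=np.atleast_2d(np.float64(uv))
    d=np.c_[uv,np.ones(len(uv))]@np.linalg.inv(c["mtx"]).T@E[:3,:3].T
    return (E[:3,3]+d*((z-E[2,3])/d[:,2:]))
def proj(c,P):
    E=c["extrinsics"]; q=(np.atleast_2d(P)-E[:3,3])@E[:3,:3]@c["mtx"].T
    return q[:,:2]/q[:,2:]
E
python3 - <<'E'
from h import *
c=np.load("top0.npz"); im=c["img"].astype(int)
off=np.array([212,178])
full=lambda p:np.array(p)/4.4+off-0.4
b=plane(c,full([(378,162),(376,198),(768,250),(772,208)]),.054)
print("bar",b.round(3).tolist(), "len",np.linalg.norm(b[0]-b[3]),np.linalg.norm(b[1]-b[0]))
def big(m):
    k=np.zeros(m.shape,bool);k[178:246,212:392]=1
    n,l,s,_=cv2.connectedComponentsWithStats((m&k).astype(np.uint8))
    i=1+s[1:,4].argmax(); ct=cv2.findContours((l==i).astype(np.uint8),0,2)[0][0]
    return cv2.minAreaRect(ct),s[i]
R,G,B=im[...,0],im[...,1],im[...,2]
for n,m,z in(("bar",(B-R>8)&(B>150),.054),("roof",(abs(R-B)<25)&(R<165)&(R>100)&(abs(R-G)<20),.091)):
    r,s=big(m); P=plane(c,cv2.boxPoints(r),z)
    print(n,r,s,P.round(3).tolist(),P.mean(0).round(4), sorted(np.linalg.norm(np.diff(P,axis=0),axis=1)))
e=plane(c,full([(47,45),(62,45),(53,115),(40,112)]),.045);print("end",e.round(3).tolist(),e.mean(0))
y=(b[0]+b[1]-b[2]-b[3]); th=np.arctan2(y[1],y[0])-np.pi/2
Rz=np.array([[np.cos(th),-np.sin(th)],[np.sin(th),np.cos(th)]])
o=b.mean(0)[:2]-Rz@[-.04,-.12]; print("th",th,"o",o,"end pred",o+Rz@[0,.22])
d=e.mean(0)[:2]-b.mean(0)[:2]; th2=np.arctan2(d[1],d[0])-np.arctan2(.34,.04); print("th2",th2,"dist",np.hypot(*d),np.hypot(.34,.04))
s=np.load("scene0.npz")
# scene bar corners from crop
q=np.array([(365,250),(385,263),(620,145),(597,130)])/4+[200,140]-.4
print("scene bar",plane(s,q,.054).round(3).tolist())
for n,p in(("wall_top_front",(300,246)),):print(n,plane(c,p,0).round(3))
E
```

```text
bar [[0.482, -0.012, 0.054], [0.458, -0.012, 0.054], [0.431, -0.259, 0.054], [0.458, -0.262, 0.054]] len 0.25045706809769436 0.02316314727503837
bar ((342.1538391113281, 224.26927185058594), (88.43675994873047, 7.938222408294678), 7.125016689300537) [298 215  89  19 642] [[0.458, -0.014, 0.054], [0.48, -0.016, 0.054], [0.455, -0.26, 0.054], [0.433, -0.257, 0.054]] [ 0.4568 -0.1367  0.054 ] [np.float64(0.02240275002139845), np.float64(0.022445267672616457), np.float64(0.24555883864318448)]
roof ((301.494873046875, 182.72080993652344), (179.11436462402344, 3.789673089981079), 1.3322198390960693) [212 179 180   8 666] [[0.557, 0.224, 0.091], [0.568, 0.225, 0.091], [0.569, -0.266, 0.091], [0.558, -0.265, 0.091]] [ 0.5631 -0.0205  0.091 ] [np.float64(0.01069972335968693), np.float64(0.01073396286882823), np.float64(0.49067283224218466)]
end [[0.555, 0.202, 0.045], [0.555, 0.192, 0.045], [0.509, 0.196, 0.045], [0.511, 0.204, 0.045]] [0.53227081 0.19839023 0.045     ]
th -0.1014839475491145 o [ 0.50930405 -0.02078897] end pred [0.53159221 0.19807911]
th2 -0.10321961418478942 dist 0.34279624677110515 0.34234485537247383
scene bar [[0.477, -0.014, 0.054], [0.457, -0.01, 0.054], [0.427, -0.25, 0.054], [0.453, -0.26, 0.054]]
wall_top_front [[ 0.4   -0.024  0.   ]]
```

```bash
cat >> h.py <<'E'
th=-.102; o=np.array([.5093,-.0208,0.])
C=np.array([[np.cos(th),-np.sin(th),0],[np.sin(th),np.cos(th),0],[0,0,1]])
cas=lambda P:(np.atleast_2d(P)-o)@C
from scipy.spatial.transform import Rotation as Ro
def togo(obs,p,yaw=np.pi/2+th):
    "shift and turn, in tool axes, to cassette point p, tool down, tool x along track"
    R=Ro.from_quat(obs["ee_rot"]); w=o+C@np.array(p)
    T=Ro.from_euler('z',yaw)*Ro.from_euler('x',np.pi)
    print("shift",R.inv().apply(w-obs["position"]).round(4),"turn",(R.inv()*T).as_rotvec().round(4),"w",w.round(4))
E
python3 - <<'E'
from h import *; from workcell import *
c=np.load("top0.npz");full=lambda p:np.array(p)/4.4+[212,178]-0.4
for z in(.088,.092): print(cas(plane(c,full([(419,75),(643,103),(630,177),(414,148)]),z)).round(4).tolist())
togo(get_obs(),[-.019,-.18,.12])
E
```

```text
[[0.0227, -0.0124, 0.088], [0.0226, -0.1521, 0.088], [-0.0248, -0.1483, 0.088], [-0.0235, -0.0145, 0.088]]
[[0.0217, -0.0122, 0.092], [0.0217, -0.1514, 0.092], [-0.0256, -0.1477, 0.092], [-0.0243, -0.0143, 0.092]]
shift [ 0.4107 -0.3189  0.111 ] turn [-1.2000e-03 -8.0000e-04 -1.2261e+00] w [ 0.4721 -0.1979  0.12  ]
```

>>> jog_arm(plan=[[[0, 0, -0.12], [0.04, -0.03, 0], 0.03], [[0, 0, -0.24], [0.07, -0.055, 0], 0.03], [[0, 0, -0.36], [0.1, -0.08, 0], 0.03], [[0, 0, -0.48], [0.13, -0.105, 0], 0.03], [[0, 0, -0.6], [0.16, -0.13, 0], 0.03], [[0, 0, -0.7], [0.19, -0.15, 0], 0.03], [[0, 0, -0.8], [0.22, -0.175, 0], 0.03], [[0, 0, -0.8], [0.22, -0.175, 0], 0.03]])

```text
clock: 0.77
position: [0.327, -0.3775, 0.2315]
ee_rot: [0.863, 0.505, 0.001, -0.0]
ft_force: [0.9, -0.3, -0.9]
grip_width: 0.352
grasp_force: 0.0
```

Run:
```python
from h import *; from workcell import *
g=get_obs();print(g["position"],g["grip_width"],g["joint_pos"]);togo(g,[-.019,-.188,.12])
```

```text
[ 0.32702216 -0.37746175  0.23152315] 0.3521594985703813 [ 1.09107983  0.0746374  -0.33837978  1.76966524  0.02337617  1.30141913
  0.23519319]
shift [0.22   0.0416 0.112 ] turn [ 0.0011 -0.002  -0.4102] w [ 0.4713 -0.2059  0.12  ]
```

>>> jog_arm(plan=[[[0, 0, -0.07], [0.03, 0.006, 0], 0.03], [[0, 0, -0.14], [0.065, 0.012, 0], 0.03], [[0, 0, -0.21], [0.1, 0.019, 0.01], 0.03], [[0, 0, -0.28], [0.135, 0.026, 0.03], 0.03], [[0, 0, -0.35], [0.17, 0.032, 0.06], 0.03], [[0.001, -0.002, -0.41], [0.2, 0.038, 0.08], 0.03], [[0.001, -0.002, -0.41], [0.22, 0.0416, 0.1], 0.03], [[0.001, -0.002, -0.41], [0.22, 0.0416, 0.112], 0.03]])

```text
clock: 1.43
position: [0.4702, -0.2099, 0.1171]
ee_rot: [0.745, 0.667, -0.0, -0.001]
ft_force: [0.3, 0.2, -0.4]
grip_width: 0.355
grasp_force: 0.0
```

Run:
```python
from h import *; from workcell import *
g=get_obs();print(g["position"],cas(g["position"]),g["grip_width"],g["joint_pos"]);togo(g,[-.019,-.188,.07])
for n in("wrist","scene"):
    c=camera(n); np.savez(n+"1.npz",**c); im=c["img"][:,:,::-1]
    if n=="scene": im=cv2.resize(im[100:280,190:430],None,fx=3.3,fy=3.3)
    cv2.imwrite(f"pics/{n}1.png",im)
```

```text
[ 0.47022113 -0.2099025   0.11706393] [[-0.01962074 -0.19209878  0.11706393]] 0.35475182238072506 [ 0.81906075  0.23815636 -0.54303253  1.86099895  0.13767113  1.08235222
  0.11165048]
shift [0.004  0.0007 0.0471] turn [-0.0025 -0.0012 -0.0097] w [ 0.4713 -0.2059  0.07  ]
```

View pics/wrist1.png

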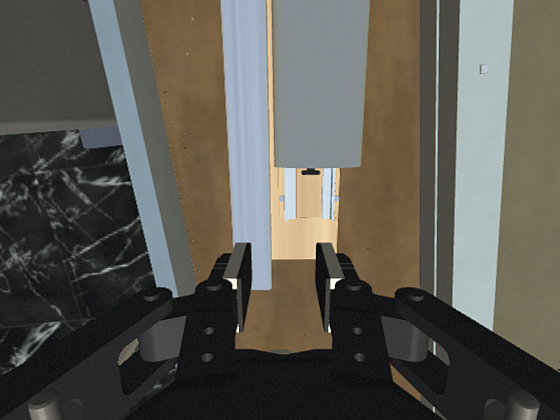

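View pics/scene1.png

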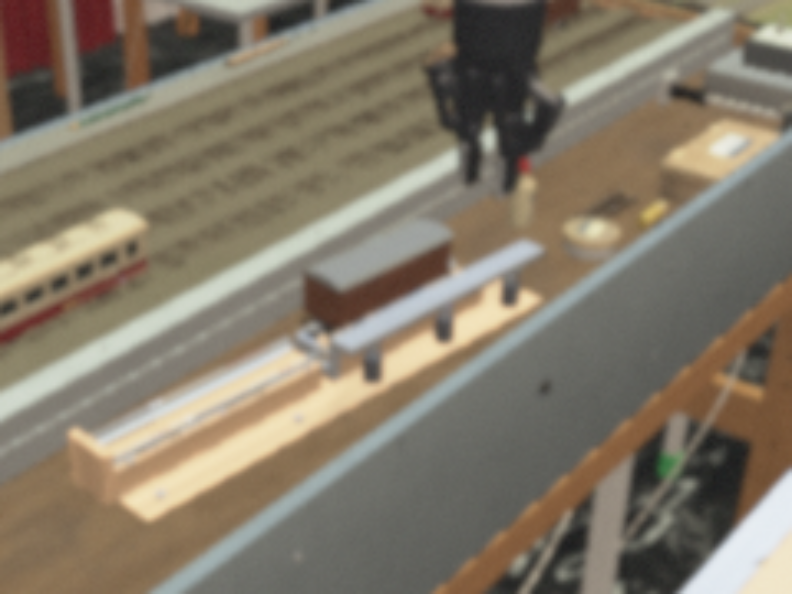

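The wrist view shows the left finger (column 240) above the bar (columns 225–270) and the right finger (column 325) behind the van's hook (311,172). The scene view agrees. Before lowering I'll check the height of the front wall and the bar's position.

Run:
```python
from h import *
t=np.load("top0.npz");s=np.load("scene1.npz");w=np.load("wrist1.npz")
print(t["img"][236:262,300].tolist())
for z in(0,.03,.06,.09,.12):
    print(z,"top",plane(t,[(300,244),(380,250)],z)[:,:2].round(3).tolist(),"scene",plane(s,[(240,278.8),(430,137.9)],z)[:,:2].round(3).tolist(),"wrist",plane(w,[(113,0),(192,290)],z)[:,:2].round(3).tolist())
P=o+np.array([[-.053,-.245,.054],[-.027,-.245,.054],[0,-.164,.0465],[-.053,-.1,.054],[-.027,-.1,.054]])@C.T
print(proj(w,P).round(1).tolist())
```

```text
[[154, 127, 100], [151, 123, 97], [149, 122, 96], [150, 123, 96], [151, 123, 96], [154, 127, 98], [157, 128, 100], [161, 132, 103], [162, 134, 105], [162, 134, 105], [160, 132, 103], [158, 130, 102], [157, 137, 119], [165, 163, 162], [177, 189, 199], [182, 199, 211], [183, 198, 211], [176, 191, 204], [158, 169, 178], [131, 135, 136], [111, 111, 106], [102, 102, 94], [98, 95, 89], [98, 92, 84], [102, 85, 73], [97, 77, 63]]
0 top [[0.405, -0.024], [0.393, -0.254]] scene [[0.413, 0.244], [0.421, -0.803]] wrist [[0.368, -0.053], [0.381, -0.282]]
0.03 top [[0.402, -0.022], [0.39, -0.247]] scene [[0.388, 0.267], [0.396, -0.729]] wrist [[0.381, -0.064], [0.392, -0.266]]
0.06 top [[0.398, -0.02], [0.387, -0.239]] scene [[0.363, 0.29], [0.37, -0.655]] wrist [[0.394, -0.074], [0.404, -0.25]]
0.09 top [[0.395, -0.019], [0.384, -0.232]] scene [[0.338, 0.313], [0.345, -0.581]] wrist [[0.406, -0.085], [0.415, -0.234]]
0.12 top [[0.391, -0.017], [0.381, -0.224]] scene [[0.312, 0.336], [0.319, -0.507]] wrist [[0.419, -0.095], [0.426, -0.218]]
[[236.5, 293.5], [273.8, 293.1], [313.2, 175.9], [224.4, 70.4], [269.2, 69.9]]
```

>>> jog_arm(plan=[[[0, 0, -0.01], [0.004, 0, 0.015], 0.03], [[0, 0, -0.01], [0.004, 0, 0.03], 0.03], [[0, 0, -0.01], [0.004, 0, 0.045], 0.03], [[0, 0, -0.01], [0.004, 0, 0.055], 0.03], [[0, 0, -0.01], [0.004, 0, 0.058], 0.03], [[0, 0, -0.01], [0.004, 0, 0.06], 0.03], [[0, 0, -0.01], [0.004, 0, 0.06], 0.03], [[0, 0, -0.01], [0.004, 0, 0.06], 0.03]])

```text
clock: 2.2
position: [0.4693, -0.2115, 0.0601]
ee_rot: [0.744, 0.668, -0.001, 0.001]
ft_force: [-1.2, 0.9, 0.2]
grip_width: 0.347
grasp_force: 0.0
```

Run:
```python
from h import *; from workcell import *
g=get_obs();print(g["clock"],g["position"],cas(g["position"]),g["ft_force"],g["torque"]);togo(g,[-.019,-.188,.042])
```

```text
2.2 [ 0.469309   -0.21145064  0.06014326] [[-0.02037048 -0.19373175  0.06014326]] [-1.22223867  0.88260055  0.22910706] [ 0.01848393 -0.02074588 -0.00605937]
shift [0.0058 0.0013 0.0181] turn [-0.0003  0.0023 -0.0064] w [ 0.4713 -0.2059  0.042 ]
```

>>> jog_arm(plan=[[[0, 0, 0], [0, 0.001, 0.002], 0.03], [[0, 0, 0], [0, 0.001, 0.004], 0.03], [[0, 0, 0], [0, 0.001, 0.006], 0.03], [[0, 0, 0], [0, 0.001, 0.008], 0.03], [[0, 0, 0], [0, 0.001, 0.01], 0.03], [[0, 0, 0], [0, 0.001, 0.01], 0.03]])

```text
clock: 2.7
position: [0.4702, -0.2112, 0.0493]
ee_rot: [0.744, 0.668, -0.001, 0.0]
ft_force: [-0.8, -0.8, 5.2]
grip_width: 0.352
grasp_force: 2.5
```

>>> jog_arm(plan=[[[0, 0, 0], [0, 0, 0.002], 0.03], [[0, 0, 0], [0, 0, 0.002], 0.03]])

```text
clock: 2.87
position: [0.4702, -0.2113, 0.0474]
ee_rot: [0.744, 0.668, -0.001, 0.0]
ft_force: [-0.1, -0.6, 5.7]
grip_width: 0.353
grasp_force: 2.9
```

>>> jog_arm(plan=[[[0, 0, 0], [0, 0, 0.002], 0.03], [[0, 0, 0], [0, 0, 0.002], 0.03]])

```text
clock: 3.03
position: [0.4701, -0.2112, 0.0455]
ee_rot: [0.744, 0.668, -0.001, 0.0]
ft_force: [-0.3, -0.5, 6.2]
grip_width: 0.349
grasp_force: 3.2
```

>>> jog_arm(plan=[[[0, 0, 0], [0, 0, 0.002], 0.03], [[0, 0, 0], [0, 0, 0.002], 0.03]])

```text
clock: 3.2
position: [0.4702, -0.2112, 0.0436]
ee_rot: [0.744, 0.668, -0.001, 0.0]
ft_force: [-1.2, 0.2, 7.3]
grip_width: 0.351
grasp_force: 3.5
```

>>> jog_arm(plan=[[[0, 0, 0], [0, 0, 0.0015], 0.03], [[0, 0, 0], [0, 0, 0.0015], 0.03], [[0, 0, 0], [0, 0, 0.0015], 0.03]])

```text
clock: 3.45
position: [0.4702, -0.2112, 0.0423]
ee_rot: [0.744, 0.668, -0.001, 0.0]
ft_force: [-1.0, -0.2, 6.9]
grip_width: 0.349
grasp_force: 3.8
```

Run:
```python
from h import *; from workcell import *
g=get_obs();print(g["clock"],g["position"],cas(g["position"]),g["ft_force"],g["grip_width"]);togo(g,[-.019,-.188,.042])
c=camera("scene"); im=c["img"][:,:,::-1]
cv2.imwrite("pics/scene2.png",cv2.resize(im[120:250,220:400],None,fx=4.4,fy=4.4))
```

```text
3.45 [ 0.47019186 -0.21124183  0.04227012] [[-0.01951347 -0.19343413  0.04227012]] [-0.99603165 -0.22209067  6.94696732] 0.348727369588738
shift [0.0054 0.0005 0.0003] turn [-0.0008  0.0021 -0.006 ] w [ 0.4713 -0.2059  0.042 ]
```

View pics/scene2.png

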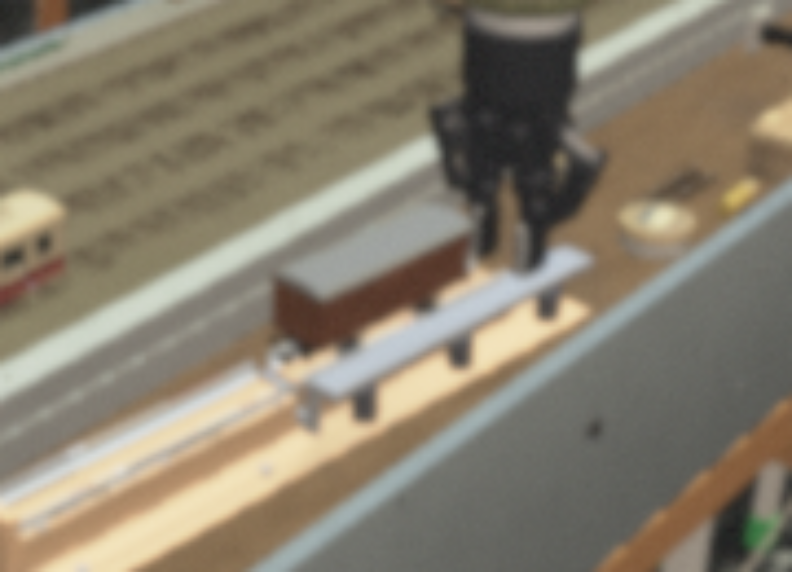

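The bar is down and the stop has dropped. The fingers are on the bar near (530,265), with the van just ahead. I'll push slowly.

>>> jog_arm(plan=[[[0, 0, -0.006], [0.003, 0, 0.0005], 0.03], [[0, 0, -0.006], [0.007, 0, 0.0005], 0.03], [[0, 0, -0.006], [0.011, 0, 0.0005], 0.03], [[0, 0, -0.006], [0.015, 0, 0.0005], 0.03], [[0, 0, -0.006], [0.018, 0, 0.0005], 0.03], [[0, 0, -0.006], [0.021, 0, 0.0005], 0.03], [[0, 0, -0.006], [0.024, 0, 0.0005], 0.03], [[0, 0, -0.006], [0.027, 0, 0.0005], 0.03]])

```text
clock: 4.17
position: [0.4733, -0.1861, 0.0421]
ee_rot: [0.743, 0.67, -0.001, 0.002]
ft_force: [-1.1, -5.3, 7.8]
grip_width: 0.351
grasp_force: 4.2
```

>>> jog_arm(plan=[[[0, 0, 0], [0.003, 0, 0], 0.03], [[0, 0, 0], [0.006, 0, 0], 0.03], [[0, 0, 0], [0.009, 0, 0], 0.03], [[0, 0, 0], [0.012, 0, 0], 0.03], [[0, 0, 0], [0.015, 0, 0], 0.03], [[0, 0, 0], [0.018, 0, 0], 0.03], [[0, 0, 0], [0.021, 0, 0], 0.03], [[0, 0, 0], [0.024, 0, 0], 0.03]])

```text
clock: 4.83
position: [0.4758, -0.1622, 0.0421]
ee_rot: [0.743, 0.67, -0.001, 0.002]
ft_force: [0.2, -6.9, 7.1]
grip_width: 0.354
grasp_force: 4.3
```

Run:
```python
from h import *; from workcell import *
g=get_obs();print(g["clock"],g["position"],cas(g["position"]),g["ft_force"],g["grip_width"]);togo(g,[-.019,-.016,.042])
c=camera("scene"); im=c["img"][:,:,::-1]
cv2.imwrite("pics/scene3.png",cv2.resize(im[120:250,220:400],None,fx=4.4,fy=4.4))
```

```text
4.8333 [ 0.47577466 -0.16222402  0.04205647] [[-0.01895084 -0.14410263  0.04205647]] [ 0.18427124 -6.91414089  7.13311656] 0.3536623886550494
shift [ 0.1281 -0.0002 -0.0005] turn [ 0.0003  0.0042 -0.0013] w [ 0.4888 -0.0348  0.042 ]
```

View pics/scene3.png

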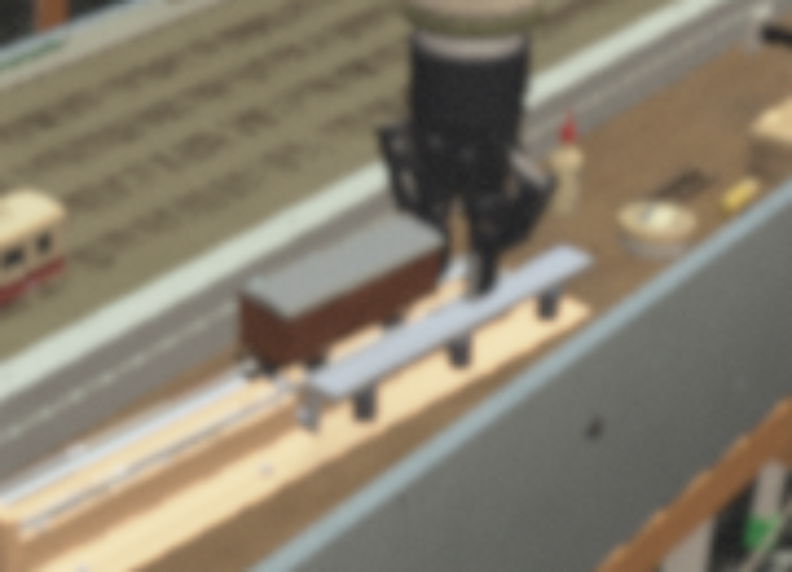

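The van has moved forward on the rails, with its front end at about (245,330), and the bar is still down. I'll continue.

>>> jog_arm(plan=[[[0, 0, 0], [0.003, 0, 0], 0.03], [[0, 0, 0], [0.006, 0, 0], 0.03], [[0, 0, 0], [0.009, 0, 0], 0.03], [[0, 0, 0], [0.012, 0, 0], 0.03], [[0, 0, 0], [0.015, 0, 0], 0.03], [[0, 0, 0], [0.018, 0, 0], 0.03], [[0, 0, 0], [0.021, 0, 0], 0.03], [[0, 0, 0], [0.024, 0, 0], 0.03]])

```text
clock: 5.55
position: [0.4782, -0.1387, 0.042]
ee_rot: [0.743, 0.67, -0.002, 0.002]
ft_force: [-0.1, -6.9, 7.0]
grip_width: 0.351
grasp_force: 4.3
```

Run:
```python
from h import *; from workcell import *
g=get_obs();print(g["clock"],cas(g["position"]),g["ft_force"],g["torque"],g["grip_width"]);togo(g,[-.019,-.016,.042])
c=camera("top"); np.savez("top4.npz",**c)
im=c["img"][:,:,::-1][178:246,212:392]
cv2.imwrite("pics/top4.png",cv2.resize(im,None,fx=4.4,fy=4.4,interpolation=2))
```

```text
5.55 [[-0.01894485 -0.1204333   0.04196271]] [-0.06796645 -6.8604561   7.03447781] [-1.38508614  0.25763214  0.08413716] 0.3509716742156038
shift [ 0.1044 -0.0002 -0.0005] turn [ 0.0003  0.0045 -0.0016] w [ 0.4888 -0.0348  0.042 ]
```

View pics/top4.png

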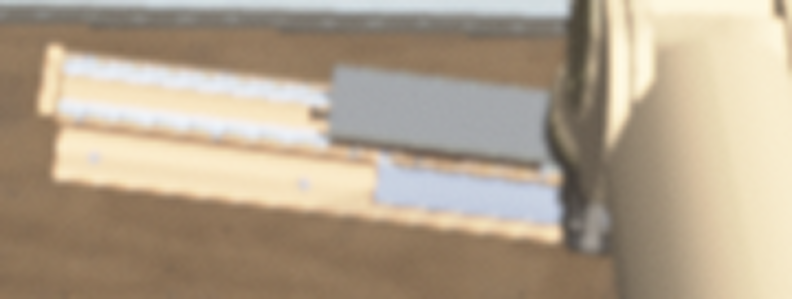

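The top view shows the van in line, with the roof's front at crop column 332. It has moved about 51 mm, so its middle is at about -30 mm and matches the tool position plus 91 mm. Pushing on.

>>> jog_arm(plan=[[[0, 0, 0], [0.003, 0, 0], 0.03], [[0, 0, 0], [0.006, 0, 0], 0.03], [[0, 0, 0], [0.009, 0, 0], 0.03], [[0, 0, 0], [0.012, 0, 0], 0.03], [[0, 0, 0], [0.015, 0, 0], 0.03], [[0, 0, 0], [0.018, 0, 0], 0.03], [[0, 0, 0], [0.021, 0, 0], 0.03], [[0, 0, 0], [0.024, 0, 0], 0.03]])

```text
clock: 6.27
position: [0.4806, -0.1142, 0.0418]
ee_rot: [0.743, 0.67, -0.001, 0.001]
ft_force: [-0.2, -5.1, 7.4]
grip_width: 0.355
grasp_force: 4.2
```

>>> jog_arm(plan=[[[0, 0, 0], [0.003, 0, 0], 0.03], [[0, 0, 0], [0.006, 0, 0], 0.03], [[0, 0, 0], [0.009, 0, 0], 0.03], [[0, 0, 0], [0.012, 0, 0], 0.03], [[0, 0, 0], [0.015, 0, 0], 0.03], [[0, 0, 0], [0.018, 0, 0], 0.03], [[0, 0, 0], [0.021, 0, 0], 0.03], [[0, 0, 0], [0.024, 0, 0], 0.03]])

```text
clock: 6.93
position: [0.483, -0.0903, 0.0417]
ee_rot: [0.743, 0.67, -0.001, 0.001]
ft_force: [-0.3, -5.4, 8.4]
grip_width: 0.355
grasp_force: 4.2
```

>>> jog_arm(plan=[[[0, 0, 0], [0.003, 0, 0], 0.03], [[0, 0, 0], [0.006, 0, 0], 0.03], [[0, 0, 0], [0.009, 0, 0], 0.03], [[0, 0, 0], [0.012, 0, 0], 0.03], [[0, 0, 0], [0.015, 0, 0], 0.03], [[0, 0, 0], [0.018, 0, 0], 0.03], [[0, 0, 0], [0.021, 0, 0], 0.03], [[0, 0, 0], [0.024, 0, 0], 0.03]])

```text
clock: 7.6
position: [0.4855, -0.0664, 0.0416]
ee_rot: [0.743, 0.67, -0.001, 0.001]
ft_force: [-0.3, -5.8, 6.9]
grip_width: 0.355
grasp_force: 4.2
```

Run:
```python
from h import *; from workcell import *
g=get_obs();print(g["clock"],cas(g["position"]),g["ft_force"],g["grip_width"]);togo(g,[-.019,-.019,.042])
```

```text
7.6 [[-0.01906651 -0.04781227  0.04162282]] [-0.31869412 -5.81448238  6.87476228] 0.3546350318938952
shift [ 0.0288  0.     -0.0005] turn [-0.0003  0.0037 -0.0011] w [ 0.4885 -0.0378  0.042 ]
```

>>> jog_arm(plan=[[[0, 0, 0], [0.004, 0, 0], 0.03], [[0, 0, 0], [0.008, 0, 0], 0.03], [[0, 0, 0], [0.012, 0, 0], 0.03], [[0, 0, 0], [0.016, 0, 0], 0.03], [[0, 0, 0], [0.02, 0, 0], 0.03], [[0, 0, 0], [0.023, 0, 0], 0.03], [[0, 0, 0], [0.025, 0, 0], 0.03], [[0, 0, 0], [0.025, 0, 0], 0.03]])

```text
clock: 8.27
position: [0.4881, -0.041, 0.0416]
ee_rot: [0.742, 0.67, -0.001, 0.001]
ft_force: [0.6, -3.4, 8.5]
grip_width: 0.35
grasp_force: 4.1
```

Run:
```python
from h import *; from workcell import *
g=get_obs();print(g["clock"],cas(g["position"]),g["ft_force"])
c=camera("top"); im=c["img"][:,:,::-1][178:246,212:392]
cv2.imwrite("pics/top5.png",cv2.resize(im,None,fx=4.4,fy=4.4,interpolation=2))
```

```text
8.2667 [[-0.01902618 -0.0222672   0.04159794]] [ 0.64806101 -3.39930306  8.47918023]
```

View pics/top5.png

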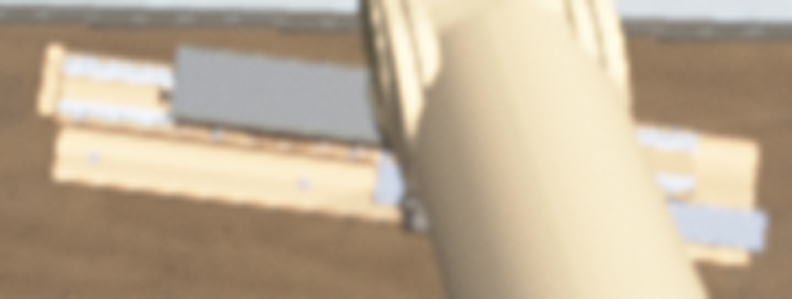

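The van stands in line with its roof front at crop column 176, so its middle is about 66 mm past the stop. I'll back off, then lift.

>>> jog_arm(plan=[[[0, 0, 0], [-0.003, 0, 0], 0.03], [[0, 0, 0], [-0.007, 0, 0], 0.03], [[0, 0, 0], [-0.012, 0, 0], 0.03], [[0, 0, 0], [-0.015, 0, 0], 0.03], [[0, 0, 0], [-0.015, 0, -0.003], 0.03], [[0, 0, 0], [-0.015, 0, -0.006], 0.03], [[0, 0, 0], [-0.015, 0, -0.009], 0.03], [[0, 0, 0], [-0.015, 0, -0.012], 0.03]])

```text
clock: 8.98
position: [0.4867, -0.0544, 0.0536]
ee_rot: [0.742, 0.67, -0.0, 0.0]
ft_force: [2.4, 1.5, 4.2]
grip_width: 0.352
grasp_force: 1.7
```

>>> jog_arm(plan=[[[0, 0, 0], [0, 0, -0.005], 0.03], [[0, 0, 0], [0, 0, -0.015], 0.03], [[0, 0, 0], [0, 0, -0.03], 0.03], [[0, 0, 0], [0, 0, -0.05], 0.03], [[0, 0, 0], [-0.02, 0, -0.075], 0.03], [[0, 0, 0], [-0.05, 0, -0.1], 0.03], [[0, 0, 0], [-0.08, 0, -0.12], 0.03], [[0, 0, 0], [-0.1, 0, -0.13], 0.03]])

```text
clock: 9.65
position: [0.476, -0.1573, 0.1864]
ee_rot: [0.743, 0.669, -0.001, 0.002]
ft_force: [-0.0, -0.6, -1.0]
grip_width: 0.349
grasp_force: 0.0
```

>>> jog_arm(plan=[[[0, 0, 0], [-0.03, 0, 0], 0.03], [[0, 0, 0], [-0.06, 0, 0], 0.03], [[0, 0, 0], [-0.08, 0, 0], 0.03], [[0, 0, 0], [-0.08, 0, 0], 0.03], [[0, 0, 0], [-0.08, 0, 0], 0.03], [[0, 0, 0], [-0.08, 0, 0], 0.03]])

```text
clock: 10.15
position: [0.4679, -0.2328, 0.1835]
ee_rot: [0.742, 0.67, -0.001, -0.0]
ft_force: [-0.5, 0.7, -0.5]
grip_width: 0.353
grasp_force: 0.0
```

Run:
```python
from h import *; from workcell import *
g=get_obs();print(g["clock"],cas(g["position"]),g["ft_force"])
c=camera("scene"); im=c["img"][:,:,::-1]
cv2.imwrite("pics/scene6.png",cv2.resize(im[120:270,190:390],None,fx=4,fy=4))
```

```text
10.15 [[-0.01959993 -0.21512101  0.18349252]] [-0.49609734  0.73846608 -0.49208121]
```

View pics/scene6.png

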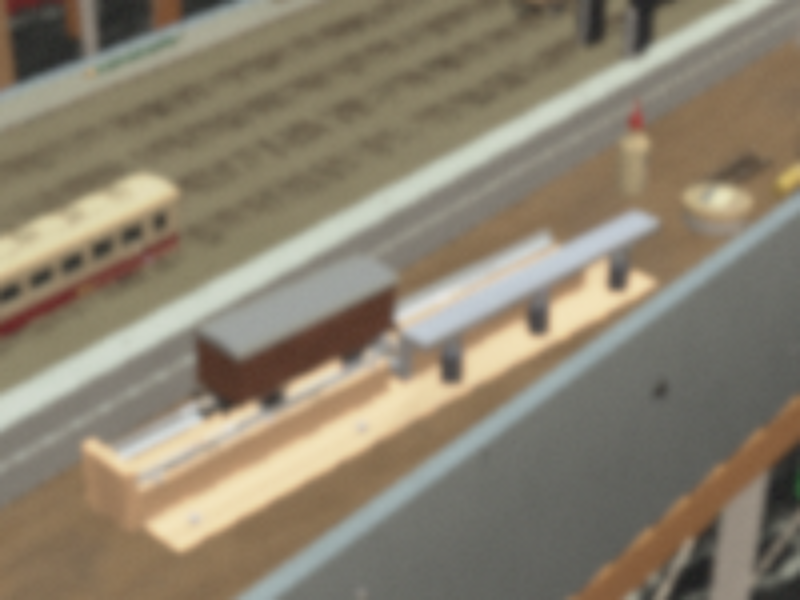

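The van stands upright on the rails past the stop, its body spanning (200–395, 255–400). The bar is up, the arm is clear, and the oil bottle and tin look undisturbed.

```bash
python3 -c "
from workcell import *
print(hand_in())"
```

```text
the job is handed in; nothing more can be done
None
```

The job is handed in: the van stands on the rails about 66 mm past the stop and the bar has sprung back up. The bottles and tin were not touched; no verdict came back from the judging.

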